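# Lean a circuit board in the cam-lift stand and hold the lift at its top

### The job

Take the framed circuit board with the yellow top rail out of the rack and lean it in the middle of the stand's cradle, foot on the ledge, tilted back against the grey back plate and yellow rail up, and let go of it. Then swing the red cam lever with the black handle up until it stands straight up, where the cam lifts the cradle highest, and finish while still holding it there, since it springs back if let go. Leave everything else on the bench alone.

Things in the scene. Friction and masses are not known exactly. Their poses are not given: they have to be found in the camera images.
- board_center (a point): Centre of the framed circuit board with a YELLOW top rail (28 mm high, full width): a green slab 100 wide (its y) x 130 high (its z, up) x 10 mm thick (its x), 0.13 to 0.21 kg, solid over its whole outline. Starts upright in one of the rack's two slots: underside 10, centre 75, top edge 140 mm above the table. It lifts straight up out of the slot. Either face may be in front.
- other_board_center (a point): Centre of the other framed board, the same size but with a BLUE top rail, upright in the rack's other slot, 80 mm away centre to centre. Must be left where it is.
- rack: Black board rack fixed to the table, base 160 (x) x 130 (y) x 10 mm; two slots along its y at x = -40 and +40 mm, each between rails 34 mm high above the table; slot 12 mm wide. Origin: centre of its underside.
- cradle_seat (a point): Cradle of the cam-lift stand: middle of the foot of its back plate, on the ledge's level top (94 mm above the table, lever down). x points from the back plate across the ledge, y along the ledge, z up. The ledge is 132 mm wide and ends in a lip 12 mm high whose inner face is at x = 24 mm. The cradle only moves straight up and down, carried by the cam; the robot side is -x.
- back_top (a point): Middle of the upper edge of the cradle's grey back plate, on its front face. The plate rises from cradle_seat, leaning back 0.349 rad (20 deg) from vertical towards -x (robot side); 75 mm long up the slope, 130 mm wide, 6 mm thick, all behind the face. Axes as cradle_seat.
- cradle (a joint): Lift of the cradle in m: 0 with the lever down, greatest (0.018) with the lever straight up, less again when the lever goes past; follows the lever angle t as 0.018 sin t.
- lever (a joint): Red cam lever, angle in rad about the level camshaft (along the stand's y, 60 mm above the table): 0 = level, pointing along the stand's -x (robot side), at its rest stop; pi/2 = straight up, the cam's highest point; far stop 2.4. A spring and the cradle's weight turn it back to 0 when let go; about 2 to 5 N at the handle moves and holds it.
- lever_grip (a point): Middle of the lever's handle: a free-turning black sleeve 16 mm in diameter, 60 mm long, lying along the stand's y and sticking out to -y from the red lever arm, 110 mm from the camshaft axis. With the lever down it is 60 mm above the table. The red arm begins 34 mm from this point towards the stand; the outer side is free.
- lever_pivot (a point): Point on the camshaft axis beside the handle: lever_grip circles it at 110 mm, in the plane square to y. Fixed to the stand, axes as cradle_seat; 149 mm to the -y side of the stand's middle, 60 mm above the table. The stand is fixed to the table: base 160 x 200 x 12 mm, blue bearing blocks 82 mm high, 75 to 89 mm either side of the middle.
- screwdriver: Bystander: screwdriver lying on the table, about 200 mm long.
- flux_bottle: Bystander: white bottle with red cap, 52 mm in diameter, 110 mm tall; origin under its centre.
- tape_roll: Bystander: blue tape roll lying flat, 96 mm across, 24 mm high.
- solder_spool: Bystander: metal solder spool standing on end, 56 mm across, 46 mm high.
- spare_board: Bystander: bare green board lying flat, 90 x 120 x 5 mm plus parts.

How it is judged:
By the outcome, as a careful person would: the job done as asked, in the order asked, and still so for the second after the job is handed in, while the arm keeps its last pose, push and grip.
It also fails if it takes over 61 s, if anything falls off the work surface, if the arm or the gripper's body presses on something with over 40 N, if the wrist force passes 120 N, or if a joint passes its speed limit or range.

### The arm

A 7-joint arm with a two-finger parallel gripper is mounted at the origin on the work surface. World frame = base frame: x ahead of the robot, y to its left, z up, the work surface at z = 0. Lengths are in m, angles in rad, forces in N, time in s.
With the tool pointing down it reaches from about 0.4 to 0.85 m from the base axis. Payload 4.5 kg.
Tool frame: the origin (TCP) lies midway between the tips of the shut fingers; the grasp point (between the pads) lies 19 mm behind it (r.hold_point_z is the z of the grasp point in the tool frame, in m); z points along the fingers, y is the line along which they close (so a half turn about z gives the same grasp; the last joint's range is limited). The gripper opens to 88 mm and grips with 3 to 60 N. Pads are 18 mm wide; open, the fingers measure 123 mm over their backs; the gripper's body (75 mm by 187 mm) begins 45 mm behind the grasp point.
Start: joints at [-1.286, 0.689, -0.195, 1.565, 0.157, 0.902, -0.215], TCP at [0.155, 0.605, 0.239] pointing down, gripper open.
Joint ranges: [-3.01, 3.01], [-0.46, 2.08], [-1.47, 1.51], [0.13, 2.56], [-1, 4.14], [0.04, 2.09], [-2.66, 2.66]. Speed limits (rad/s): [2.57, 2.57, 3.14, 3.14, 3.14, 3.14, 3.14].

### API

Orientations are given as [roll, pitch, yaw] about the fixed x, y, z axes, in that order (R = Rz(yaw) Ry(pitch) Rx(roll)).
In Python, from rig import r, imaging, boxes_of, cut_out gives the robot as it stands. The module is installed in compiled form; this text tells all that it offers.
- The arm moves only by the tool play_rows, never from a script. Its argument "increments" is a list that holds one entry, the list of rows, each a list of 7 numbers: the shift along the world's x, y, z each as a share of 0.05 m, from -1 to 1, then the turn, a rotation vector about the world's x, y, z each as a share of 8 degrees, from -1 to 1, then the opening, from 0 (shut) to 1 (fully open). A call has 1 to 5 rows; each row shifts and turns the commanded pose from where the row before left it; what a row does not reach is not made up. A row lasts 1/10 s, in which the tool goes at most 50 mm and 8.59 degrees, less where a joint would pass 70% of its speed; a pose out of reach is approached as far as the arm can. A call with a number of a shift or a turn outside -1 to 1 is refused whole. A call with a gripper value outside its range is refused whole. The fingers move at their own pace and stop on an object; the grip force is fixed at half the most. Time passes only in rows, so rows that do not move let the fingers close. It gives the time, the measured TCP pose, the force, the opening and the grip force at its end, in the units of the state.
- r.get_state(): the state, without advancing time (a new reading comes with each control period).
- imaging.read_camera(name): name is "scene" or "side" or "wrist"; returns (picture, depth): 420x560x3 uint8, red, green, blue; 420x560 float32, m along the optical axis (not along the pixel's ray), 0 where there is no reading.
- imaging.calibration(name): a dict with "camera_matrix" (3x3 intrinsics, pixels), "rvec" (rotation vector, rad) and "tvec" (3), from world to camera coordinates, as OpenCV has them. Camera axes: x right, y down, z forward; pixel columns grow to the right and rows downward; lengths in m; the calibration is good to about 2 mm. A picture is of the moment at which its call begins: read the wrist's pose just before it. calibration takes no time and is no camera call; for the wrist camera it gives the pose at the moment of the call.
- r.sign_off(): hands the job in; it is judged then, once.
Trained networks look in the newest picture that a camera, given by its name, has taken for a name from the list of things; names that differ only in an ending like _2 or _b are one class to them, and where a whole thing is asked for, a point or a joint stands for the part that bears it (a point fixed in the world has none). Each returns a list of dicts, best first, with "confidence" (0 to 1); they miss things now and then, are a little off and sometimes report something else, mostly with a low value. They report only what shows in the picture. A call takes as long as a camera call.
- boxes_of(camera, name): "rect" ([centre column, centre row, width, height] in pixels, round what is visible of it).
- cut_out(camera, name): "region" (420x560 bool, what is visible of it) and "rect" ([centre column, centre row, width, height] in pixels, round what is visible of it).
The state is a dict: "time": time; "q": joint angles; "joint_velocities": joint speeds; "effort": joint torques, N m; "tool_pos": TCP position; "ee_rot": TCP orientation; "ft_force": force on the tool from outside, world axes, zero at the start; "moment": the same for the moment, N m; "gripper_width": finger opening in m; "grip_force": force on a finger pad.
Only numpy, scipy, OpenCV 4.12 (cv2) and the standard library are available. Lean on these libraries where they do the work, as an engineer would, in place of code of your own. Each camera call takes 0.05 s, during which the arm holds its last target. There are 200 camera calls.

## Working session

There is one attempt and no reset: what is moved stays moved. The work goes in short steps, Python scripts to look and compute and a tool call to move; the robot and the scene stay as the last step left them, time stands still between calls to the robot, and variables do not carry over. Pictures are saved under pics/ and viewed, at most 10 in all, crops included, and the job is handed in when it is done.

Besides the shell and the picture viewer there is one more tool, called by a JSON object that holds its "name" and its "arguments". play_rows: Moves the arm, as the interface text tells. Its arguments: {"type":"object","properties":{"increments":{"type":"array","items":{"type":"array","items":{"type":"array","items":{"type":"number"}}}}},"required":["increments"]}

```bash
mkdir -p pics; cat > h.py <<'E'
import numpy as np, cv2
from rig import r, imaging, boxes_of, cut_out
def pts(cam, depth, mask):
    c=imaging.calibration(cam); K=c["camera_matrix"]; R=cv2.Rodrigues(np.array(c["rvec"],float))[0]; t=np.array(c["tvec"],float).ravel()
    v,u=np.nonzero(mask&(depth>0)); d=depth[v,u]
    p=np.stack([(u-K[0][2])/K[0][0]*d,(v-K[1][2])/K[1][1]*d,d],1)
    return (p-t)@R
def snap(cam,name=None):
    p,d=imaging.read_camera(cam)
    if name: cv2.imwrite(f"pics/{name}.png",p[:,:,::-1])
    return p,d
E
python3 - <<'E'
from h import *
a,_=snap("scene"); b,_=snap("side"); 
cv2.imwrite("pics/a.png",cv2.resize(a,(560,420))[:,:,::-1]);cv2.imwrite("pics/b.png",b[:,:,::-1])
print(r.get_state(), r.hold_point_z)
E
```

```text
{'time': 0.1, 'q': array([-1.28622681,  0.68987251, -0.19452046,  1.56621385,  0.15733362,
        0.90245815, -0.21510815]), 'joint_velocities': array([-2.02054890e-03, -1.13089603e-03, -2.53527994e-03, -2.72932706e-03,
       -4.73394092e-05, -1.24264310e-04,  4.27681427e-04]), 'effort': array([-2.99034458e-03, -5.28494167e+01, -1.27155628e+00, -1.53835005e+01,
       -5.26490528e-02,  2.00005787e-03,  4.34980257e-05]), 'tool_pos': array([0.155007  , 0.60491826, 0.23801443]), 'ee_rot': array([-3.14004033e+00,  1.35552025e-04,  2.89090933e+00]), 'ft_force': array([ 0.03993195, -0.62955879,  0.41966158]), 'moment': array([-0.01621229, -0.01607519,  0.02910843]), 'grip_force': 0.0, 'gripper_width': 0.0879938164739328} -0.0187
```

View pics/a.png

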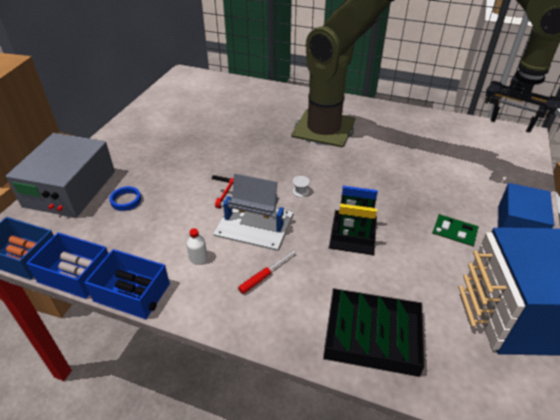

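View pics/b.png

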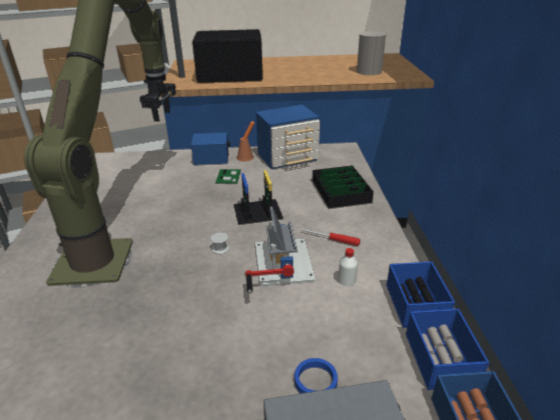

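Scene: the blue board (358,192) is nearer the robot and the yellow one (358,211) is in the far slot. The stand is at (255,205), with the lever handle at (221,179). In the side view the yellow board is at (267,188), the stand at (283,245) and the handle at (249,285).

```bash
python3 - <<'E'
from h import *
np.set_printoptions(precision=4,suppress=True)
for cam in ["scene","side"]:
    p,d=snap(cam); np.savez(f"{cam}.npz",p=p,d=d)
    hsv=cv2.cvtColor(p,cv2.COLOR_RGB2HSV)
    for n in ["board_center","other_board_center","rack","cradle_seat","lever_grip"]:
        for o in cut_out(cam,n)[:2]:
            m=o["region"]; q=pts(cam,d,m)
            print(cam,n,round(o["confidence"],2),np.round(o["rect"]),len(q),"med",np.median(q,0),"lo",np.percentile(q,3,axis=0),"hi",np.percentile(q,97,axis=0))
            if n=="board_center":
                for nm,lo,hi in [("yellow",(20,120,80),(35,255,255))]:
                    q=pts(cam,d,m&(cv2.inRange(hsv,lo,hi)>0)); print("  Y",len(q),np.median(q,0),np.percentile(q,3,axis=0),np.percentile(q,97,axis=0))
E
```

```text
scene board_center 0.94 [357. 223.  35.  34.] 1097 med [0.5592 0.2483 0.0882] lo [0.5499 0.2014 0.0317] hi [0.569  0.2943 0.1386]
  Y 354 [0.5604 0.2476 0.1287] [0.5502 0.2018 0.1113] [0.569  0.2933 0.1402]
scene other_board_center 0.65 [127. 199.  36.  23.] 488 med [ 0.634  -0.4748  0.0162] lo [ 0.5885 -0.5204 -0.0017] hi [ 0.6767 -0.4315  0.0245]
scene other_board_center 0.56 [359. 198.  39.  22.] 656 med [0.4808 0.2346 0.1102] lo [0.4719 0.1882 0.0749] hi [0.4904 0.2811 0.1391]
scene rack 0.93 [353. 232.  42.  46.] 882 med [0.5725 0.2423 0.0098] lo [0.4885 0.175  0.002 ] hi [0.6011 0.3063 0.0336]
scene cradle_seat 0.87 [253. 195.  50.  39.] 1607 med [ 0.5798 -0.0488  0.1112] lo [ 0.5555 -0.1136  0.0848] hi [0.6222 0.0123 0.1609]
scene cradle_seat 0.32 [456. 231.  40.  29.] 856 med [0.4086 0.5251 0.0033] lo [ 0.3621  0.4687 -0.001 ] hi [0.4495 0.5779 0.0103]
scene lever_grip 0.85 [248. 197.  69.  43.] 237 med [ 0.5443 -0.163   0.0633] lo [ 0.4846 -0.2221  0.0039] hi [0.6099 0.0046 0.0738]
side other_board_center 0.72 [242. 194.   8.  44.] 230 med [0.478  0.2009 0.0823] lo [0.4656 0.1769 0.0164] hi [0.4886 0.2764 0.1397]
side other_board_center 0.47 [228. 177.  22.  16.] 331 med [0.4025 0.5136 0.0037] lo [ 0.3591  0.461  -0.0016] hi [0.445  0.5781 0.0111]
side rack 0.91 [259. 211.  48.  28.] 721 med [0.5124 0.2165 0.0087] lo [0.4422 0.164  0.0031] hi [0.591  0.2933 0.0333]
side rack 0.62 [280. 251.  70.  85.] 3095 med [ 0.5756 -0.1016  0.023 ] lo [ 0.4876 -0.1834  0.0003] hi [0.663  0.0316 0.147 ]
side lever_grip 0.91 [268. 273.  47.  36.] 408 med [ 0.5479 -0.1715  0.0631] lo [ 0.4792 -0.2374  0.0443] hi [ 0.6007 -0.0998  0.0738]
side lever_grip 0.57 [337. 237.  46.  18.] 261 med [0.7866 0.0241 0.0178] lo [0.7101 0.0001 0.0019] hi [0.8313 0.0742 0.0257]
```

```bash
python3 - <<'E'
from h import *
np.set_printoptions(precision=4,suppress=True)
def plane(q,it=3):
    for _ in range(it):
        c=q.mean(0); n=np.linalg.svd(q-c,full_matrices=False)[2][2]; e=abs((q-c)@n); q=q[e<max(.002,2*e.std())]
    return c,n*np.sign(n[0]),e.std(),len(q)
z=np.load("scene.npz");p,d=z["p"],z["d"]; hsv=cv2.cvtColor(p,cv2.COLOR_RGB2HSV)
Q=pts("scene",d,d>0); C=p[d>0]; H=hsv[d>0]
def box(Q,lo,hi): return np.all((Q>lo)&(Q<hi),1)
# board front face
m=box(Q,(.53,.19,.04),(.60,.31,.135)); q=Q[m]; c,n,e,k=plane(q); print("board face",c,n,np.degrees(np.arctan2(n[1],n[0])),e,k)
m=box(Q,(.53,.19,.137),(.60,.31,.15)); q=Q[m]; print("board top",len(q),q.mean(0),q.min(0),q.max(0))
# lateral extents
y=np.arctan2(n[1],n[0])
m=box(Q,(.53,.17,.045),(.60,.33,.145)); q=Q[m]; s=-np.sin(y)*q[:,0]+np.cos(y)*q[:,1]; f=np.cos(y)*q[:,0]+np.sin(y)*q[:,1]
print("lat",np.percentile(s,[0,2,98,100]),"fwd",np.percentile(f,[1,5,50,90,99]))
# plate
m=box(Q,(.53,-.13,.105),(.60,.03,.165)); q=Q[m]; c,n,e,k=plane(q); yp=np.arctan2(n[1],n[0]); print("plate",c,n,"yaw",np.degrees(yp),"tilt",np.degrees(np.arcsin(n[2])),e,k)
# base orientation: white base points
m=(H[:,1]<50)&(H[:,2]>150)&box(Q,(.45,-.2,.005),(.75,.1,.02)); 
for nm,mm in [("base",m),("platetop",box(Q,(.53,-.13,.155),(.60,.03,.18)))]:
    q=Q[mm]; f=np.cos(yp)*q[:,0]+np.sin(yp)*q[:,1]; s=-np.sin(yp)*q[:,0]+np.cos(yp)*q[:,1]
    print(nm,len(q),"f",np.percentile(f,[1,50,99]),"s",np.percentile(s,[0,1,50,99,100]),"z",np.percentile(q[:,2],[1,50,99]))
    if nm=="base": print("rect",cv2.minAreaRect((q[:,:2]*1000).astype(np.float32)))
for cam in ["scene","side"]:
    z=np.load(cam+".npz");p,d=z["p"],z["d"]; Q=pts(cam,d,d>0); H=cv2.cvtColor(p,cv2.COLOR_RGB2HSV)[d>0]
    b=box(Q,(.42,-.3,.04),(.7,-.08,.09))
    q=Q[b&(H[:,2]<70)&(Q[:,0]<.53)]; print(cam,"grip",len(q),q.mean(0),q.min(0),q.max(0))
    q=Q[b&(H[:,1]>150)&((H[:,0]<8)|(H[:,0]>172))]; print("red",len(q),q.mean(0),q.min(0),q.max(0), np.degrees(np.polyfit(q[:,0],q[:,1],1)))
E
```

```text
board face [0.5598 0.2481 0.0916] [ 0.9884  0.1467 -0.0394] 8.439652199259267 0.0005507834546850626 511
board top 80 [0.5589 0.2463 0.1388] [0.5462 0.1984 0.137 ] [0.5692 0.296  0.1418]
lat [0.1124 0.1142 0.2104 0.2124] fwd [0.5829 0.585  0.5902 0.5933 0.5953]
plate [ 0.573  -0.0505  0.1344] [0.9398 0.0393 0.3394] yaw 2.3964932738176685 tilt 19.843046343502966 0.0006360432841244799 538
base 1263 f [0.5123 0.6344 0.73  ] s [-0.2131 -0.1728 -0.0719  0.0633  0.0716] z [0.0057 0.0103 0.016 ]
rect ((606.9954833984375, -25.557571411132812), (271.6388244628906, 223.8640594482422), 75.79402160644531)
platetop 149 f [0.5552 0.5613 0.5681] s [-0.1411 -0.139  -0.0715 -0.0122 -0.0102] z [0.1551 0.16   0.1649]
scene grip 59 [ 0.4915 -0.2035  0.0627] [ 0.4847 -0.2314  0.0556] [ 0.4962 -0.1743  0.0692]
red 109 [ 0.5562 -0.1612  0.0657] [ 0.4821 -0.173   0.0515] [ 0.6117 -0.1529  0.0756] [  3.8923 -11.4017]
side grip 73 [ 0.4865 -0.2129  0.0647] [ 0.4792 -0.2395  0.0592] [ 0.4924 -0.1808  0.0682]
red 226 [ 0.5567 -0.1705  0.0636] [ 0.4792 -0.1798  0.0434] [ 0.6061 -0.1595  0.0771] [  1.6797 -10.7061]
```

{"name": "play_rows", "arguments": {"increments": [[[0.6,-0.6,0.6,0,0,-0.84,1],[0.75,-0.72,0.6,0,0,-0.84,1],[0.75,-0.72,0.6,0,0,-0.84,1],[0.75,-0.72,0.6,0,0,-0.84,1],[0.75,-0.72,0.4,0,0,-0.84,1]]]}}

```text
time: 1.2
tool_pos: [0.3123, 0.4538, 0.3624]
ee_rot: [3.139, -0.001, 2.301]
ft_force: [1.5, -0.0, -0.3]
gripper_width: 0.0881
grip_force: 0.0
```

{"name": "play_rows", "arguments": {"increments": [[[0.75,-0.72,0,0,0,-0.84,1],[0.75,-0.72,0,0,0,-0.84,1],[0.75,-0.72,0,0,0,-0.84,1],[0.75,-0.72,0,0,0,-0.84,1],[0.75,-0.72,0,0,0,-0.84,1]]]}}

```text
time: 1.7
tool_pos: [0.4928, 0.2797, 0.3609]
ee_rot: [3.141, -0.001, 1.714]
ft_force: [-0.0, 0.5, 0.1]
gripper_width: 0.0881
grip_force: 0.0
```

```bash
python3 - <<'E'
from h import *
np.set_printoptions(precision=4,suppress=True)
s=r.get_state();print(s["time"],s["tool_pos"],s["ee_rot"],s["ft_force"])
c=imaging.calibration("wrist");R=cv2.Rodrigues(np.array(c["rvec"],float))[0];print(-R.T@np.ravel(c["tvec"]),R,c["camera_matrix"])
snap("wrist","w1")
E
```

```text
1.7 [0.4928 0.2797 0.3609] [ 3.141  -0.0005  1.7135] [-0.03    0.4659  0.0815]
[0.4829 0.3459 0.5065] [[ 0.9899  0.1417  0.0008]
 [ 0.1366 -0.9554  0.2619]
 [ 0.0379 -0.2591 -0.9651]] [[353.3377   0.     282.2809]
 [  0.     353.3377 208.8745]
 [  0.       0.       1.    ]]
```

View pics/w1.png

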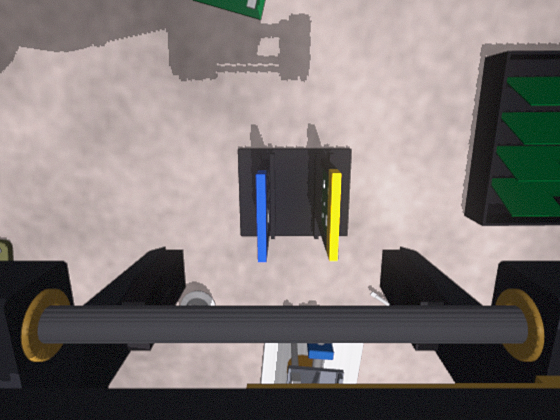

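The wrist view shows the yellow rail from (335,170) to (335,260), the blue rail at (262,215), and the rack base around (295,190). The lower half is blocked by the gripper.

```bash
cat >> h.py <<'E'
def box(Q,lo,hi): return np.all((Q>lo)&(Q<hi),1)
E
python3 - <<'E'
from h import *
np.set_printoptions(precision=4,suppress=True)
p,d=snap("wrist"); H=cv2.cvtColor(p,cv2.COLOR_RGB2HSV)
y=(cv2.inRange(H,(20,120,80),(35,255,255))>0)
Q=pts("wrist",d,y); q=Q[Q[:,2]>.132]; print(len(Q),len(q),q.mean(0))
rc=cv2.minAreaRect((q[:,:2]*1000).astype(np.float32)); print(rc)
b=(cv2.inRange(H,(105,120,80),(130,255,255))>0); Q=pts("wrist",d,b); q=Q[(Q[:,2]>.132)&(Q[:,1]>.1)]; print("blue",len(q),q.mean(0),cv2.minAreaRect((q[:,:2]*1000).astype(np.float32)))
Q=pts("wrist",d,d>0); q=Q[box(Q,(.4,.1,.006),(.7,.4,.02))]; print("rack",cv2.minAreaRect((q[:,:2]*1000).astype(np.float32)))
for o in boxes_of("wrist","board_center")[:1]: print(o)
E
```

```text
1998 1808 [0.5289 0.2743 0.2951]
((502.2212219238281, 248.96124267578125), (109.98902130126953, 111.5704345703125), 7.5401225090026855)
blue 858 [0.4729 0.239  0.1391] ((473.1649475097656, 236.43382263183594), (10.072603225708008, 99.13915252685547), 8.672486305236816)
rack ((547.0741577148438, 196.977294921875), (214.81666564941406, 228.73033142089844), 8.687029838562012)
{'rect': [326.6, 199.1, 24.0, 102.0], 'confidence': 0.87}
```

{"name": "play_rows", "arguments": {"increments": [[[0.1,-1,0,0,0,-0.1,1],[0.1,-1,0,0,0,-0.1,1],[0.1,-1,0,0,0,-0.1,1],[0.1,-1,0,0,0,-0.1,1],[0.1,-1,0,0,0,-0.1,1]]]}}

```text
time: 2.35
tool_pos: [0.5161, 0.0325, 0.3608]
ee_rot: [3.141, -0.001, 1.652]
ft_force: [0.5, -0.3, 0.4]
gripper_width: 0.0879
grip_force: 0.0
```

{"name": "play_rows", "arguments": {"increments": [[[0,-1,0,0,0,-0.1,1],[0,-1,0,0,0,-0.1,1],[0,-1,0,0,0,-0.1,1],[0,-1,0,0,0,-0.1,1],[0,-1,0,0,0,-0.1,1]]]}}

```text
time: 2.85
tool_pos: [0.5169, -0.2174, 0.3607]
ee_rot: [3.141, -0.001, 1.582]
ft_force: [0.5, 0.2, 0.4]
gripper_width: 0.0884
grip_force: 0.0
```

{"name": "play_rows", "arguments": {"increments": [[[0,-0.4,0,0,0,-0.1,1],[0,0,0,0,0,0,1]]]}}

```text
time: 3.05
tool_pos: [0.516, -0.2402, 0.3604]
ee_rot: [-3.142, 0.001, 1.561]
ft_force: [0.1, 0.4, 0.3]
gripper_width: 0.0883
grip_force: 0.0
```

```bash
python3 - <<'E'
from h import *
s=r.get_state();print(s["time"],s["tool_pos"],s["ee_rot"])
p,d=snap("wrist","w2"); Q=pts("wrist",d,d>=-1) if 0 else None
c=imaging.calibration("wrist"); np.savez("w2.npz",p=p,d=d,rvec=c["rvec"],tvec=c["tvec"])
E
```

```text
3.05 [ 0.51601597 -0.24017062  0.36043503] [-3.14152632e+00  1.36297770e-03  1.56055191e+00]
```

View pics/w2.png

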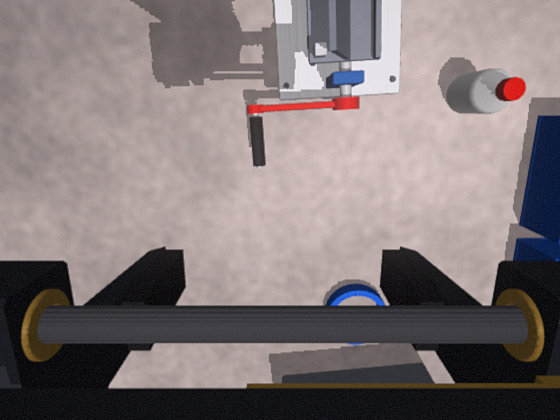

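The second wrist view shows the black handle from (256,115) to (262,165), the red arm along row 105, and the stand cropped at the top.

{"name": "play_rows", "arguments": {"increments": [[[0.2,1,0,0,0,0,1],[0.2,1,0,0,0,0,1],[0.1,0.4,0,0,0,0,1],[0,0,0,0,0,0,1]]]}}

```text
time: 3.5
tool_pos: [0.5423, -0.1112, 0.3603]
ee_rot: [3.141, -0.005, 1.578]
ft_force: [0.7, -0.1, 0.1]
gripper_width: 0.0882
grip_force: 0.0
```

```bash
python3 - <<'E'
from h import *
np.set_printoptions(precision=4,suppress=True)
z=np.load("w2.npz"); import h
def P(z,mask):
    K=imaging.calibration("wrist")["camera_matrix"];R=cv2.Rodrigues(z["rvec"])[0];t=np.ravel(z["tvec"]);d=z["d"]
    v,u=np.nonzero(mask&(d>0));w=d[v,u];return (np.stack([(u-K[0][2])/K[0][0]*w,(v-K[1][2])/K[1][1]*w,w],1)-t)@R
p,d=snap("wrist","w3");c=imaging.calibration("wrist");z3=dict(p=p,d=d,rvec=np.array(c["rvec"]),tvec=np.array(c["tvec"]))
np.savez("w3.npz",**z3)
print(r.get_state()["tool_pos"])
for nm,z in [("w2",z),("w3",z3)]:
    H=cv2.cvtColor(z["p"],cv2.COLOR_RGB2HSV)
    m=np.ones(H.shape[:2],bool)
    Q=P(z,m);Hh=H[z["d"]>0]; vv=np.nonzero(z["d"]>0)[0]
    b=box(Q,(.4,-.3,.05),(.7,-.1,.09))
    g=Q[b&(Hh[:,2]<80)&(Q[:,0]<.53)&(Hh[:,1]<100)]
    if len(g)>20: print(nm,"grip",len(g),cv2.minAreaRect((g[:,:2]*1000).astype(np.float32)),np.percentile(g[:,2],[5,50,98]))
    red=Q[b&(Hh[:,1]>150)&((Hh[:,0]<8)|(Hh[:,0]>172))]
    if len(red)>20: print("red",len(red),cv2.minAreaRect((red[:,:2]*1000).astype(np.float32)),np.percentile(red[:,2],[5,50,98]))
    w=Q[box(Q,(.45,-.2,.007),(.75,.1,.018))&(Hh[:,1]<40)&(Hh[:,2]>120)]; print("base",len(w),w.min(0),w.max(0),cv2.minAreaRect((w[:,:2]*1000).astype(np.float32)))
    a=Q[box(Q,(.5,-.15,.155),(.6,.06,.175))]; print("ptop",len(a), a.mean(0) if len(a) else 0,cv2.minAreaRect((a[:,:2]*1000).astype(np.float32)) if len(a) else 0)
    a=Q[box(Q,(.53,-.15,.11),(.62,.06,.155))]; 
    if len(a)>50:
        cc=a.mean(0);n=np.linalg.svd(a-cc,full_matrices=False)[2][2];e=(a-cc)@n;a=a[abs(e)<.003];cc=a.mean(0);n=np.linalg.svd(a-cc,full_matrices=False)[2][2];n*=np.sign(n[0]);print("plate",len(a),cc,n,np.degrees(np.arctan2(n[1],n[0])),np.degrees(np.arcsin(n[2])),"y",np.percentile(a[:,1],[1,99]))
    a=Q[box(Q,(.57,-.15,.088),(.62,.06,.110))]; print("ledge",len(a),np.percentile(a,[1,50,99],axis=0) if len(a) else 0)
E
```

```text
[ 0.5416 -0.1149  0.3605]
w2 grip 573 ((485.2132873535156, -203.7244873046875), (15.103338241577148, 59.02724075317383), 2.88775897026062) [0.0624 0.0659 0.0682]
red 816 ((540.7247924804688, -161.72743225097656), (132.52943420410156, 12.942411422729492), 2.8488945960998535) [0.0649 0.0672 0.0764]
base 6430 [ 0.5074 -0.1521  0.0075] [ 0.6727 -0.0333  0.0157] ((589.9630126953125, -88.93504333496094), (160.0732879638672, 119.53489685058594), 2.9578893184661865)
ptop 451 [ 0.5627 -0.0956  0.1623] ((563.2083129882812, -95.17877960205078), (9.174863815307617, 41.17074203491211), 2.36055326461792)
plate 193 [ 0.5739 -0.0891  0.1366] [ 0.9596 -0.0312  0.2797] -1.8645961975014713 16.245190816811036 y [-0.1154 -0.0634]
ledge 2113 [[ 0.5723 -0.115   0.0913]
 [ 0.6035 -0.0867  0.0942]
 [ 0.6193 -0.0574  0.1075]]
w3 grip 464 ((483.7142639160156, -210.70046997070312), (14.784782409667969, 60.047420501708984), 2.4216980934143066) [0.0632 0.0664 0.0685]
red 733 ((539.5442504882812, -170.462646484375), (132.11679077148438, 14.425511360168457), 3.6153717041015625) [0.0648 0.0673 0.0764]
base 8675 [ 0.5032 -0.1781  0.0076] [0.749  0.0888 0.0179] ((625.787353515625, -45.59898376464844), (243.24069213867188, 267.8069152832031), 0.6776590347290039)
ptop 1260 [ 0.56   -0.0551  0.1618] ((560.6047973632812, -58.489288330078125), (9.333166122436523, 130.0771942138672), 2.5343055725097656)
plate 899 [ 0.5692 -0.0555  0.1426] [0.9394 0.0421 0.3403] 2.5681723556737666 19.89683309523843 y [-0.1213  0.0055]
ledge 3895 [[ 0.5807 -0.1211  0.0916]
 [ 0.6012 -0.0518  0.094 ]
 [ 0.618   0.008   0.1085]]
```

View pics/w3.png

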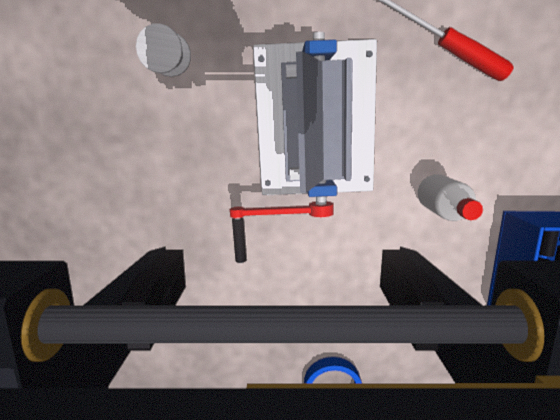

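The third wrist view shows the whole stand: plate at (312,120), ledge at (340,120), handle at (239,240). The arm was still settling, so I'll measure again now that it's at rest.

```bash
cat > m.py <<'E'
from h import *
np.set_printoptions(precision=4,suppress=True)
for _ in range(3): snap("wrist")
print(r.get_state()["tool_pos"],r.get_state()["joint_velocities"].round(3))
K=None
p,d=snap("wrist"); H=cv2.cvtColor(p,cv2.COLOR_RGB2HSV)
Q=pts("wrist",d,d>0);Hh=H[d>0]
def R(n,a):
    if len(a)>20:
        rc=cv2.minAreaRect((a[:,:2]*1000).astype(np.float32)); print(n,len(a),np.round(rc[0],1),np.round(rc[1],1),round(rc[2],2),"z",np.percentile(a[:,2],[5,50,98]))
b=box(Q,(.4,-.3,.05),(.7,-.1,.09))
R("grip",Q[b&(Hh[:,2]<80)&(Q[:,0]<.53)&(Hh[:,1]<100)])
R("red",Q[b&(Hh[:,1]>150)&((Hh[:,0]<8)|(Hh[:,0]>172))])
R("ptop",Q[box(Q,(.5,-.15,.155),(.6,.06,.175))])
a=Q[box(Q,(.53,-.15,.11),(.62,.06,.155))]
if len(a)>50:
    for _ in range(3):
        cc=a.mean(0);n=np.linalg.svd(a-cc,full_matrices=False)[2][2];a=a[abs((a-cc)@n)<.003]
    n*=np.sign(n[0]);k=(.094-cc[2]);x0=cc[0]-n[2]/n[0]*k;print("plate",cc,n,np.degrees(np.arctan2(n[1],n[0])),np.degrees(np.arcsin(n[2])),"x at z=.094:",x0,"y",cc[1])
w=Q[box(Q,(.58,-.13,.101),(.64,.03,.112))]; R("lip",w)
a=Q[box(Q,(.585,-.13,.088),(.61,.03,.098))]; R("ledge",a)
m=(Hh[:,0]>20)&(Hh[:,0]<35)&(Hh[:,1]>120); R("yellow",Q[m&box(Q,(.5,.15,.132),(.6,.33,.15))])
m=(Hh[:,0]>105)&(Hh[:,0]<130)&(Hh[:,1]>120); R("blue",Q[m&box(Q,(.4,.15,.132),(.6,.33,.15))])
E
python3 m.py
```

```text
[ 0.5407 -0.1201  0.3607] [ 0.018  0.001  0.008 -0.003 -0.002 -0.    -0.003]
grip 468 [ 485.1 -207. ] [14.8 59.7] 3.04 z [0.0626 0.066  0.0681]
red 740 [ 540.5 -166.2] [131.9  14.2] 3.84 z [0.0646 0.067  0.0759]
ptop 1278 [561.2 -54.7] [  9.4 129.8] 2.77 z [0.1566 0.1625 0.1648]
plate [ 0.57   -0.0524  0.1422] [0.9388 0.0444 0.3417] 2.7069416019027384 19.98183971799217 x at z=.094: 0.5875105017800304 y -0.05237779926491144
lip 1075 [599.3 -52.8] [ 36.9 130.7] 2.47 z [0.1023 0.1054 0.111 ]
ledge 2494 [598.6 -52.8] [ 24.1 132.2] 0.96 z [0.0921 0.0935 0.096 ]
```

{"name": "play_rows", "arguments": {"increments": [[[0.1,1,0,0,0,0.2,1],[0,1,0,0,0,0.2,1],[0,1,0,0,0,0.2,1],[0,1,0,0,0,0.2,1],[0,0.4,0,0,0,0.2,1]]]}}

```text
time: 4.25
tool_pos: [0.5456, 0.1054, 0.3604]
ee_rot: [-3.142, -0.003, 1.711]
ft_force: [0.4, 0.8, 0.1]
gripper_width: 0.0876
grip_force: 0.0
```

```bash
python3 m.py | grep -v red
```

```text
[0.5462 0.0997 0.3604] [ 0.042 -0.008  0.054  0.014  0.013 -0.001  0.   ]
grip 315 [ 484.2 -209.4] [14.4 60.1] 2.36 z [0.063  0.0663 0.0686]
ptop 535 [560.6 -56. ] [  9.3 130.3] 2.69 z [0.1565 0.1627 0.165 ]
plate [ 0.5689 -0.0357  0.1408] [0.9534 0.056  0.2964] 3.360357489139583 17.24246600617998 x at z=.094: 0.5834749395758176 y -0.03573581842104719
lip 413 [597.7 -27. ] [36.7 77.4] 2.73 z [0.1017 0.1054 0.1104]
ledge 1172 [597.5 -30.6] [85.5 24.9] 89.99 z [0.0923 0.0938 0.0958]
yellow 948 [557.6 231.5] [10.1 76.5] 7.98 z [0.1371 0.1395 0.1411]
blue 987 [478.6 219.6] [10.4 77.1] 8.05 z [0.1364 0.1394 0.1412]
```

{"name": "play_rows", "arguments": {"increments": [[[0.05,1,0,0,0,0,0.6],[0.05,1,-0.2,0,0,0,0.6],[0.05,0.9,-1,0,0,0,0.6],[0,0,-1,0,0,0,0.6],[0,0,-0.8,0,0,0,0.6]]]}}

```text
time: 4.95
tool_pos: [0.5534, 0.2301, 0.2216]
ee_rot: [-3.141, 0.002, 1.701]
ft_force: [1.2, 0.2, -0.3]
gripper_width: 0.053
grip_force: 0.0
```

{"name": "play_rows", "arguments": {"increments": [[[0,0,0,0,0,0,0.6],[0,0,0,0,0,0,0.6],[0,0,0,0,0,0,0.6]]]}}

```text
time: 5.25
tool_pos: [0.5553, 0.2314, 0.2263]
ee_rot: [3.137, -0.001, 1.701]
ft_force: [-0.4, -0.1, 1.0]
gripper_width: 0.0532
grip_force: 0.0
```

```bash
python3 m.py | egrep "^\[|yellow|blue"; python3 -c "
from h import *; print(r.get_state()['ee_rot']); snap('wrist','w4')"
```

```text
[0.5544 0.2325 0.2259] [-0.005  0.008 -0.008  0.01   0.    -0.004 -0.   ]
yellow 2104 [554.6 245.5] [10.  98.8] 8.02 z [0.138  0.1392 0.1405]
blue 2425 [475.9 232.9] [10.6 99.3] 8.31 z [0.1341 0.139  0.1405]
[ 3.13829014e+00 -9.82502310e-04  1.70343541e+00]
```

View pics/w4.png

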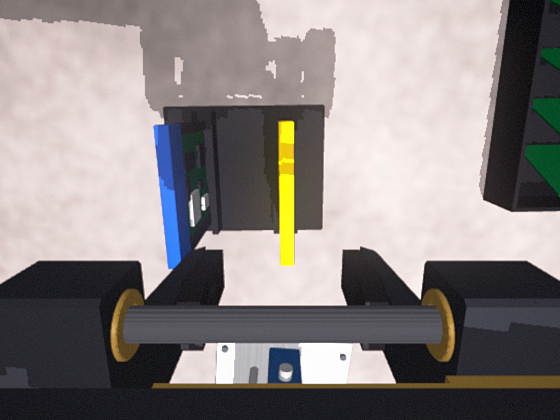

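The yellow rail, seen edge-on at (287,190), sits midway between the fingers. Both cameras agree the board is at (0.555, 0.2455). I'll descend and grip.

{"name": "play_rows", "arguments": {"increments": [[[0,0.26,-0.3,0,0,0.07,0.6],[0,0,-0.6,0,0,0,0.6],[0,0,-0.6,0,0,0,0.6],[0,0,-0.5,0,0,0,0.6],[0,0,-0.3,0,0,0,0.6]]]}}

```text
time: 6.0
tool_pos: [0.5513, 0.2464, 0.1057]
ee_rot: [-3.138, 0.0, 1.715]
ft_force: [-0.2, -0.0, -0.1]
gripper_width: 0.0528
grip_force: 0.0
```

{"name": "play_rows", "arguments": {"increments": [[[0,0,0,0,0,0,0.6],[0,0,0,0,0,0,0.6]]]}}

```text
time: 6.2
tool_pos: [0.5532, 0.2461, 0.1088]
ee_rot: [3.141, -0.0, 1.714]
ft_force: [-0.0, -0.1, 0.7]
gripper_width: 0.0528
grip_force: 0.0
```

{"name": "play_rows", "arguments": {"increments": [[[0.03,0,-0.04,0,0,0,0],[0,0,0,0,0,0,0],[0,0,0,0,0,0,0],[0,0,0,0,0,0,0],[0,0,0,0,0,0,0]]]}}

```text
time: 6.7
tool_pos: [0.5546, 0.2456, 0.1069]
ee_rot: [3.141, -0.0, 1.714]
ft_force: [0.3, 0.5, 0.2]
gripper_width: 0.0149
grip_force: 0.0
```

{"name": "play_rows", "arguments": {"increments": [[[0,0,0,0,0,0,0],[0,0,0,0,0,0,0],[0,0,0,0,0,0,0]]]}}

```text
time: 7.0
tool_pos: [0.5546, 0.2456, 0.1068]
ee_rot: [3.141, -0.0, 1.714]
ft_force: [0.6, -0.1, 1.1]
gripper_width: 0.0095
grip_force: 30.0
```

{"name": "play_rows", "arguments": {"increments": [[[0,0,0.3,0,0,0,0],[0,0,0.5,0,0,0,0],[0,0,0.8,0,0,0,0],[0,0,0.9,0,0,0,0],[0,0,0.9,0,0,0,0]]]}}

```text
time: 7.5
tool_pos: [0.5536, 0.2452, 0.2788]
ee_rot: [-3.14, 0.0, 1.714]
ft_force: [1.0, 1.5, -2.0]
gripper_width: 0.0094
grip_force: 30.0
```

{"name": "play_rows", "arguments": {"increments": [[[0,-0.3,0.7,0,0,-0.17,0],[0,-0.7,0.4,0,0,-0.17,0],[0,-0.9,0,0,0,-0.17,0],[0,-0.9,0,0,0,-0.17,0],[0,-0.9,0,0,0,0,0]]]}}

```text
time: 8.0
tool_pos: [0.5535, 0.0589, 0.3325]
ee_rot: [3.142, -0.0, 1.619]
ft_force: [-0.6, 0.8, -1.9]
gripper_width: 0.0098
grip_force: 30.0
```

{"name": "play_rows", "arguments": {"increments": [[[0,-0.9,0,0.02,-0.4,0,0],[0,-0.8,0,0.02,-0.4,0,0],[0,-0.4,0,0.02,-0.4,0,0],[0,0,0,0.02,-0.4,0,0],[0,0,0,0.02,-0.4,0,0]]]}}

```text
time: 8.5
tool_pos: [0.5534, -0.0457, 0.3322]
ee_rot: [2.861, -0.001, 1.616]
ft_force: [0.4, 1.1, -2.4]
gripper_width: 0.0096
grip_force: 30.0
```

{"name": "play_rows", "arguments": {"increments": [[[0,0,0,0.02,-0.4,0,0],[0,0,0,0,0,0,0],[0,0,0,0,0,0,0],[0,0,0,0,0,0,0],[0,0,0,0,0,0,0]]]}}

```text
time: 9.0
tool_pos: [0.555, -0.0443, 0.3318]
ee_rot: [2.806, -0.001, 1.619]
ft_force: [1.2, -0.4, -2.0]
gripper_width: 0.01
grip_force: 30.0
```

```bash
cat > g.py <<'E'
from h import *
from scipy.spatial.transform import Rotation as Ro
np.set_printoptions(precision=4,suppress=True)
seat=np.array([.588,-.053,.094]); yw=np.radians(2.7)
Rt=Ro.from_euler('z',yw)*Ro.from_euler('y',-20,degrees=True)*Ro.from_euler('xyz',[np.pi,0,np.pi/2])
Rs=Ro.from_euler('z',yw).as_matrix()
s=r.get_state(); Rc=Ro.from_euler('xyz',s["ee_rot"])
tgt=seat+Rs@np.array([-.0284,0,.0927])
print(s["time"],s["tool_pos"],s["ee_rot"],s["ft_force"],s["gripper_width"],"q",s["q"])
print("tgt",tgt,"d/0.05",(tgt-s["tool_pos"])/.05,"rot/8deg",np.degrees((Rt*Rc.inv()).as_rotvec())/8,"n",Rs@[np.cos(.349),0,np.sin(.349)])
E
python3 g.py
```

```text
9.0 [ 0.555  -0.0443  0.3318] [ 2.806  -0.0006  1.6193] [ 1.2057 -0.3587 -2.007 ] 0.00997281897156206 q [-0.0918  0.3586  0.1412  1.9709 -0.1644  0.4858  0.2133]
tgt [ 0.5596 -0.0543  0.1867] d/0.05 [ 0.0917 -0.2013 -2.9019] rot/8deg [ 0.0006 -0.0968 -0.0097] n [0.9387 0.0443 0.342 ]
```

{"name": "play_rows", "arguments": {"increments": [[[0.26,-0.2,0,0,-0.1,0,0],[0,0,-0.5,0,0,0,0],[0,0,-0.7,0,0,0,0],[0,0,-0.6,0,0,0,0],[0,0,-0.3,0,0,0,0]]]}}

```text
time: 9.5
tool_pos: [0.5665, -0.0542, 0.2239]
ee_rot: [2.796, -0.001, 1.619]
ft_force: [-0.7, -0.7, -1.7]
gripper_width: 0.0094
grip_force: 30.0
```

{"name": "play_rows", "arguments": {"increments": [[[0,0,0,0,0,0,0],[0,0,0,0,0,0,0],[0,0,0,0,0,0,0]]]}}

```text
time: 9.8
tool_pos: [0.5686, -0.0545, 0.2279]
ee_rot: [2.79, 0.0, 1.619]
ft_force: [-0.1, 0.3, -2.1]
gripper_width: 0.0093
grip_force: 30.0
```

```bash
python3 g.py; python3 - <<'E'
from h import *
np.set_printoptions(precision=4,suppress=True)
a,d=snap("scene"); b,_=snap("side")
A=cv2.resize(a[130:270,170:330],(400,350)); B=cv2.resize(b[150:290,200:360],(400,350))
cv2.imwrite("pics/c.png",np.hstack([A,B])[:,:,::-1])
H=cv2.cvtColor(a,cv2.COLOR_RGB2HSV)
Q=pts("scene",d,d>0);Hh=H[d>0]
y=np.radians(2.7); seat=np.array([.588,-.053,.094]); L=(Q-seat)@np.array([[np.cos(y),-np.sin(y),0],[np.sin(y),np.cos(y),0],[0,0,1]])
m=(Hh[:,0]>20)&(Hh[:,0]<35)&(Hh[:,1]>120)&box(L,(-.15,-.12,.05),(.1,.12,.3)); q=L[m]; print("yellow stand frame",len(q),np.percentile(q,[1,50,99],axis=0))
m=(Hh[:,0]>40)&(Hh[:,0]<90)&(Hh[:,1]>80)&box(L,(-.15,-.12,.01),(.1,.12,.3)); q=L[m]; print("green",len(q),np.percentile(q,[1,50,99],axis=0))
if len(q)>50:
    c=q.mean(0);n=np.linalg.svd(q-c,full_matrices=False)[2][2];print(c,n)
E
```

```text
9.8 [ 0.5686 -0.0545  0.2279] [2.7895 0.0004 1.6189] [-0.1394  0.2665 -2.0735] 0.009327635151133915 q [ 0.0134  0.5321  0.0254  2.0873 -0.2334  0.1759  0.304 ]
tgt [ 0.5596 -0.0543  0.1867] d/0.05 [-0.1795  0.0034 -0.8235] rot/8deg [ 0.002   0.0217 -0.0074] n [0.9387 0.0443 0.342 ]
yellow stand frame 317 [[-0.03   -0.0481  0.1336]
 [-0.0204  0.0108  0.1521]
 [-0.0064  0.0502  0.169 ]]
green 695 [[-0.019  -0.0424  0.0502]
 [-0.0008  0.0064  0.0885]
 [ 0.0171  0.0446  0.1343]]
[-0.0012  0.0042  0.0895] [ 0.9425 -0.0065  0.3342]
```

View pics/c.png

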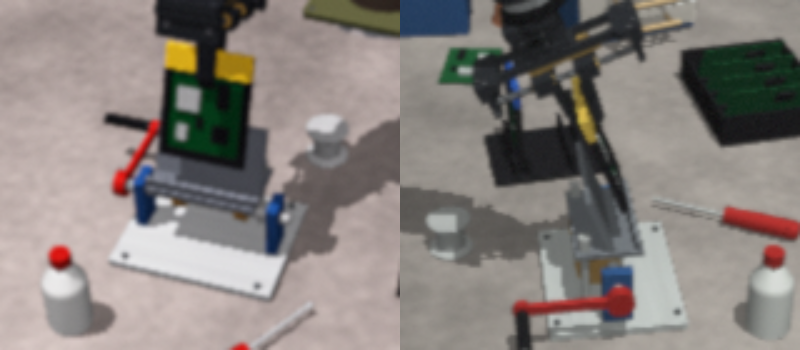

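Scene shows the board held above the ledge, in front of the plate and centred (stand-frame y -48 to +50 mm). Joint 6 is near its lower limit, so I'll lower with about 17° of tilt and let the board fall back the last 3°.

{"name": "play_rows", "arguments": {"increments": [[[0,0,-0.2,0,0.2,0,0],[0,0,-0.2,0,0.2,0,0],[0,0,-0.2,0,0,0,0],[0,0,0,0,0,0,0],[0,0,0,0,0,0,0]]]}}

```text
time: 10.4
tool_pos: [0.567, -0.0544, 0.1959]
ee_rot: [2.849, -0.003, 1.619]
ft_force: [-0.6, -0.4, -2.9]
gripper_width: 0.01
grip_force: 30.0
```

```bash
python3 g.py
```

```text
10.4 [ 0.567  -0.0544  0.1959] [ 2.8493 -0.0028  1.6188] [-0.5991 -0.3703 -2.9139] 0.009957364250992843 q [ 0.0083  0.5947  0.0325  2.0678 -0.232   0.193   0.3016]
tgt [ 0.5596 -0.0543  0.1867] d/0.05 [-0.1474  0.0021 -0.184 ] rot/8deg [-0.0009 -0.407  -0.0066] n [0.9387 0.0443 0.342 ]
```

{"name": "play_rows", "arguments": {"increments": [[[-0.04,0,-0.06,0,-0.15,0,0],[-0.04,0,-0.06,0,-0.13,0,0],[0,0,-0.03,0,0,0,0],[0,0,0,0,0,0,0],[0,0,0,0,0,0,0]]]}}

```text
time: 10.9
tool_pos: [0.564, -0.0545, 0.1895]
ee_rot: [2.808, -0.001, 1.619]
ft_force: [-0.9, 0.2, -1.7]
gripper_width: 0.0096
grip_force: 30.0
```

```bash
python3 g.py
```

```text
10.9 [ 0.564  -0.0545  0.1895] [ 2.808  -0.0007  1.6189] [-0.9264  0.1645 -1.6568] 0.009553347624859388 q [ 0.0346  0.5991 -0.0071  2.1199 -0.2402  0.0925  0.3129]
tgt [ 0.5596 -0.0543  0.1867] d/0.05 [-0.088   0.0029 -0.0556] rot/8deg [ 0.0005 -0.1107 -0.007 ] n [0.9387 0.0443 0.342 ]
```

{"name": "play_rows", "arguments": {"increments": [[[-0.03,0,-0.05,0,0,0,0],[0,0,-0.03,0,0,0,0],[0,0,0,0,0,0,0],[0,0,0,0,0,0,0]]]}}

```text
time: 11.3
tool_pos: [0.5627, -0.0545, 0.1865]
ee_rot: [2.806, -0.0, 1.619]
ft_force: [-3.9, 0.7, 9.7]
gripper_width: 0.0096
grip_force: 30.0
```

```bash
python3 g.py
```

```text
11.3 [ 0.5627 -0.0545  0.1865] [ 2.806  -0.0005  1.619 ] [-3.8514  0.6678  9.6966] 0.009606654649978077 q [ 0.0383  0.6035 -0.0128  2.128  -0.2416  0.0778  0.3149]
tgt [ 0.5596 -0.0543  0.1867] d/0.05 [-0.0617  0.0023  0.0041] rot/8deg [ 0.001  -0.0964 -0.0075] n [0.9387 0.0443 0.342 ]
```

{"name": "play_rows", "arguments": {"increments": [[[-0.02,0,0.015,0,0,0,0],[0,0,0,0,0,0,0.15],[0,0,0,0,0,0,0.3],[0,0,0,0,0,0,0.5],[0,0,0,0,0,0,0.5]]]}}

```text
time: 11.8
tool_pos: [0.561, -0.0544, 0.1857]
ee_rot: [2.809, -0.001, 1.619]
ft_force: [0.2, 0.1, 0.5]
gripper_width: 0.035
grip_force: 0.0
```

{"name": "play_rows", "arguments": {"increments": [[[0,0,0,0,0,0,0.5],[0,0,0,0,0,0,0.5],[0,0,0,0,0,0,0.5]]]}}

```text
time: 12.1
tool_pos: [0.5609, -0.0544, 0.1858]
ee_rot: [2.809, -0.001, 1.619]
ft_force: [0.4, 0.7, -0.3]
gripper_width: 0.0439
grip_force: 0.0
```

```bash
python3 g.py; cat > b.py <<'E'
from h import *
import sys
np.set_printoptions(precision=4,suppress=True)
a,d=snap("scene"); b,_=snap("side")
if len(sys.argv)>1:
    A=cv2.resize(a[130:270,170:330],(400,350)); B=cv2.resize(b[150:290,200:360],(400,350))
    cv2.imwrite(f"pics/{sys.argv[1]}.png",np.hstack([A,B])[:,:,::-1])
H=cv2.cvtColor(a,cv2.COLOR_RGB2HSV)
Q=pts("scene",d,d>0);Hh=H[d>0]
y=np.radians(2.7); seat=np.array([.588,-.053,.094]); L=(Q-seat)@np.array([[np.cos(y),-np.sin(y),0],[np.sin(y),np.cos(y),0],[0,0,1]])
m=(Hh[:,0]>20)&(Hh[:,0]<35)&(Hh[:,1]>120)&box(L,(-.15,-.12,.05),(.1,.12,.3)); q=L[m]; print("yellow stand frame",len(q),np.percentile(q,[1,50,99],axis=0))
m=(Hh[:,0]>40)&(Hh[:,0]<90)&(Hh[:,1]>80)&box(L,(-.15,-.12,.01),(.1,.12,.3)); q=L[m]
c=q.mean(0);n=np.linalg.svd(q-c,full_matrices=False)[2][2];n*=np.sign(n[0]);print("green c",c,"n",n,"tilt",np.degrees(np.arcsin(n[2])),"x on ledge z0:",c[0]+n[2]/n[0]*c[2], "y",np.percentile(q[:,1],[1,99]))
E
python3 b.py
```

```text
12.1 [ 0.5609 -0.0544  0.1858] [ 2.8089 -0.0008  1.6189] [ 0.3883  0.7037 -0.3355] 0.04385514171523692 q [ 0.0385  0.6035 -0.0129  2.1307 -0.2416  0.0779  0.3148]
tgt [ 0.5596 -0.0543  0.1867] d/0.05 [-0.0262  0.0019  0.0177] rot/8deg [-0.0001 -0.1171 -0.007 ] n [0.9387 0.0443 0.342 ]
yellow stand frame 304 [[-0.0428 -0.049   0.0914]
 [-0.03    0.0113  0.1108]
 [ 0.033   0.0495  0.1798]]
green c [-0.0093  0.0055  0.0485] n [ 0.9477 -0.0008  0.319 ] tilt 18.60481686991781 x on ledge z0: 0.0070578981031306515 y [-0.0419  0.0453]
```

{"name": "play_rows", "arguments": {"increments": [[[-0.1,0,0.28,0,0,0,0.5],[-0.2,-0.01,0.55,0,0,0,0.5],[-0.2,-0.01,0.55,0,0,0,0.5],[-0.2,-0.01,0.55,0,0,0,0.5],[-0.2,0,0.55,0,0,0,0.5]]]}}

```text
time: 12.7
tool_pos: [0.5153, -0.056, 0.3109]
ee_rot: [2.809, -0.001, 1.619]
ft_force: [-0.1, -1.0, 0.5]
gripper_width: 0.044
grip_force: 0.0
```

```bash
python3 b.py d; python3 g.py|head -1
```

```text
yellow stand frame 387 [[-0.0429 -0.0474  0.0906]
 [-0.0304  0.0021  0.1104]
 [-0.0229  0.05    0.1236]]
green c [-0.0103  0.0049  0.0495] n [ 0.9298 -0.0041  0.3681] tilt 21.59817456673325 x on ledge z0: 0.009298507307226115 y [-0.0412  0.0451]
12.8 [ 0.5167 -0.0563  0.3133] [ 2.8026 -0.0001  1.6184] [-0.227  -0.311   0.1014] 0.04419110678361193 q [-0.0482  0.3326  0.1185  2.094  -0.1963  0.3861  0.2744]
```

View pics/d.png

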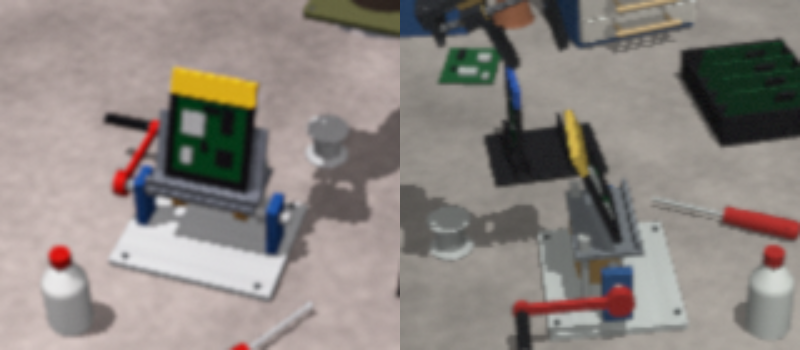

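Scene (left): the board leans in the cradle at about 20°, centred, yellow rail up. In the side view its foot is on the ledge. Next is the lever.

{"name": "play_rows", "arguments": {"increments": [[[-0.1,-0.6,0,-0.02,0.5,0,0.5],[-0.1,-0.8,0,-0.02,0.5,0,0.5],[-0.15,-0.8,0,-0.02,0.5,0,0.5],[-0.15,-0.6,-0.3,-0.02,0.5,0,0.5],[-0.14,-0.22,-0.6,-0.02,0.42,0,0.5]]]}}

```text
time: 13.3
tool_pos: [0.4849, -0.2117, 0.2652]
ee_rot: [-3.138, 0.001, 1.613]
ft_force: [0.4, 0.8, 0.1]
gripper_width: 0.044
grip_force: 0.0
```

{"name": "play_rows", "arguments": {"increments": [[[0,0,-0.8,0,0,0,0.5],[0,0,-0.5,0,0,0,0.5],[0,0,0,0,0,0,0.5],[0,0,0,0,0,0,0.5],[0,0,0,0,0,0,0.5]]]}}

```text
time: 13.8
tool_pos: [0.4849, -0.2073, 0.201]
ee_rot: [-3.139, -0.002, 1.618]
ft_force: [0.5, -0.1, 0.8]
gripper_width: 0.0442
grip_force: 0.0
```

```bash
python3 b.py|tail -1;  cat > l.py <<'E'
from h import *
from scipy.spatial.transform import Rotation as Ro
np.set_printoptions(precision=4,suppress=True)
s=r.get_state();Rt=Ro.from_euler('xyz',[np.pi,0,np.pi/2+np.radians(2.7)]);Rc=Ro.from_euler('xyz',s["ee_rot"])
print(s["time"],s["tool_pos"],"F",s["ft_force"],"w",s["gripper_width"],"q",s["q"],"rot/8",np.degrees((Rt*Rc.inv()).as_rotvec())/8)
g=np.array([.485,-.207,.060]); y=np.radians(2.7); p=g+.11*np.array([np.cos(y),np.sin(y),0])
print("top tcp",p+[0,0,.11-.0187],"to grip /.05",(g-[0,0,.0187]-s["tool_pos"])/.05)
E
python3 l.py
```

```text
green c [-0.0104  0.0044  0.0492] n [ 0.9341 -0.003   0.3569] tilt 20.911273951381393 x on ledge z0: 0.008397921275718421 y [-0.0418  0.0449]
13.9 [ 0.4849 -0.2072  0.2013] F [-0.9827  0.3957  0.6413] w 0.0440613529682012 q [ 0.2321  0.6205  0.1378  1.9075 -0.1382  0.6257  0.5045] rot/8 [-0.0128 -0.0186 -0.0029]
top tcp [ 0.5949 -0.2018  0.1513] to grip /.05 [ 0.0017  0.0045 -3.199 ]
```

{"name": "play_rows", "arguments": {"increments": [[[0,0,-0.6,0,0,0,0.5],[0,0,-0.8,0,0,0,0.5],[0,0,-0.8,0,0,0,0.5],[0,0,-0.6,0,0,0,0.5],[0,0,-0.4,0,0,0,0.5]]]}}

```text
time: 14.4
tool_pos: [0.4842, -0.2068, 0.0388]
ee_rot: [-3.136, -0.003, 1.618]
ft_force: [-0.4, -0.3, 0.1]
gripper_width: 0.0443
grip_force: 0.0
```

{"name": "play_rows", "arguments": {"increments": [[[0,0,0,0,0,0,0.5],[0,0,0,0,0,0,0.5]]]}}

```text
time: 14.6
tool_pos: [0.4847, -0.2072, 0.0408]
ee_rot: [-3.138, -0.002, 1.618]
ft_force: [0.4, -0.5, 0.3]
gripper_width: 0.044
grip_force: 0.0
```

```bash
python3 l.py
```

```text
14.6 [ 0.4847 -0.2072  0.0408] F [ 0.3865 -0.5337  0.3053] w 0.04396354519879823 q [ 0.2825  0.8956  0.0579  1.993  -0.1781  0.2624  0.5385] rot/8 [-0.0156 -0.0298 -0.002 ]
top tcp [ 0.5949 -0.2018  0.1513] to grip /.05 [0.0066 0.0048 0.0103]
```

{"name": "play_rows", "arguments": {"increments": [[[0,0,0,0,0,0,0],[0,0,0,0,0,0,0],[0,0,0,0,0,0,0],[0,0,0,0,0,0,0],[0,0,0,0,0,0,0]]]}}

```text
time: 15.1
tool_pos: [0.4851, -0.2071, 0.0403]
ee_rot: [-3.138, -0.002, 1.619]
ft_force: [1.0, -0.1, 1.8]
gripper_width: 0.0144
grip_force: 29.4
```

```bash
python3 l.py; python3 - <<'E'
import numpy as np
y=np.radians(2.7);t=np.radians(np.r_[0:91:7.5]);x=-.11*np.cos(t);z=.11*np.sin(t)
print(np.round(np.c_[np.degrees(t[1:]),np.diff(x)*np.cos(y)/.05,np.diff(x)*np.sin(y)/.05,np.diff(z)/.05],3))
E
```

```text
15.1 [ 0.4851 -0.2071  0.0403] F [ 1.0345 -0.1379  1.8279] w 0.014390683281644293 q [ 0.2825  0.8964  0.0573  1.9929 -0.1782  0.2607  0.5385] rot/8 [-0.0154 -0.0234 -0.0043]
top tcp [ 0.5949 -0.2018  0.1513] to grip /.05 [-0.0012  0.0012  0.0192]
[[7.50e+00 1.90e-02 1.00e-03 2.87e-01]
 [1.50e+01 5.60e-02 3.00e-03 2.82e-01]
 [2.25e+01 9.20e-02 4.00e-03 2.73e-01]
 [3.00e+01 1.27e-01 6.00e-03 2.58e-01]
 [3.75e+01 1.60e-01 8.00e-03 2.39e-01]
 [4.50e+01 1.90e-01 9.00e-03 2.16e-01]
 [5.25e+01 2.16e-01 1.00e-02 1.90e-01]
 [6.00e+01 2.39e-01 1.10e-02 1.60e-01]
 [6.75e+01 2.58e-01 1.20e-02 1.27e-01]
 [7.50e+01 2.72e-01 1.30e-02 9.30e-02]
 [8.25e+01 2.82e-01 1.30e-02 5.60e-02]
 [9.00e+01 2.87e-01 1.40e-02 1.90e-02]]
```

{"name": "play_rows", "arguments": {"increments": [[[0.005,0,0.144,0,0,0,0],[0.014,0,0.143,0,0,0,0],[0.025,0.001,0.142,0,0,0,0],[0.031,0.001,0.14,0,0,0,0],[0.042,0.002,0.138,0,0,0,0]]]}}

```text
time: 15.6
tool_pos: [0.4906, -0.2068, 0.0759]
ee_rot: [-3.138, -0.003, 1.618]
ft_force: [5.1, 0.2, -4.7]
gripper_width: 0.0147
grip_force: 30.0
```

{"name": "play_rows", "arguments": {"increments": [[[0.05,0.003,0.135,0,0,0,0],[0.06,0.003,0.131,0,0,0,0],[0.067,0.003,0.127,0,0,0,0],[0.077,0.004,0.122,0,0,0,0],[0.083,0.004,0.117,0,0,0,0]]]}}

```text
time: 16.1
tool_pos: [0.5068, -0.206, 0.1071]
ee_rot: [-3.136, -0.003, 1.618]
ft_force: [5.3, -2.2, -7.4]
gripper_width: 0.0143
grip_force: 30.3
```

```bash
python3 l.py; python3 b.py
```

```text
16.1 [ 0.5068 -0.206   0.1071] F [ 5.3308 -2.2236 -7.4221] w 0.014277045737240495 q [ 0.2418  0.7922  0.1021  1.9137 -0.1692  0.4503  0.514 ] rot/8 [-0.0189 -0.0418 -0.0012]
top tcp [ 0.5949 -0.2018  0.1513] to grip /.05 [-0.4358 -0.021  -1.3156]
yellow stand frame 391 [[-0.0428 -0.047   0.1031]
 [-0.0302  0.0005  0.1213]
 [-0.0235  0.0503  0.1344]]
green c [-0.0101  0.0047  0.0589] n [ 0.9341 -0.0125  0.3569] tilt 20.90885753815165 x on ledge z0: 0.012403538776836198 y [-0.0419  0.045 ]
```

Cradle rises with the lever and the board stays put. Continuing the arc.

{"name": "play_rows", "arguments": {"increments": [[[0.092,0.004,0.111,0,0,0,0],[0.098,0.005,0.105,0,0,0,0],[0.105,0.005,0.098,0,0,0,0],[0.111,0.005,0.092,0,0,0,0],[0.117,0.005,0.083,0,0,0,0]]]}}

```text
time: 16.7
tool_pos: [0.5317, -0.2047, 0.1313]
ee_rot: [-3.133, -0.004, 1.618]
ft_force: [1.3, -1.3, -7.6]
gripper_width: 0.0146
grip_force: 30.3
```

{"name": "play_rows", "arguments": {"increments": [[[0.122,0.006,0.077,0,0,0,0],[0.127,0.006,0.067,0,0,0,0],[0.131,0.006,0.06,0,0,0,0],[0.135,0.006,0.05,0,0,0,0],[0.137,0.006,0.043,0,0,0,0]]]}}

```text
time: 17.2
tool_pos: [0.5651, -0.2032, 0.1468]
ee_rot: [-3.135, -0.003, 1.618]
ft_force: [-4.8, -1.2, 3.4]
gripper_width: 0.0149
grip_force: 29.2
```

{"name": "play_rows", "arguments": {"increments": [[[0.14,0.006,0.032,0,0,0,0],[0.142,0.006,0.024,0,0,0,0],[0.143,0.007,0.014,0,0,0,0],[0.144,0.007,0.005,0,0,0,0],[0,0,0,0,0,0,0]]]}}

```text
time: 17.7
tool_pos: [0.5963, -0.2017, 0.1509]
ee_rot: [-3.14, -0.002, 1.619]
ft_force: [-2.4, -1.0, 7.7]
gripper_width: 0.0145
grip_force: 28.9
```

{"name": "play_rows", "arguments": {"increments": [[[0,0,0,0,0,0,0],[0,0,0,0,0,0,0],[0,0,0,0,0,0,0]]]}}

```text
time: 18.0
tool_pos: [0.595, -0.2017, 0.1509]
ee_rot: [-3.139, -0.003, 1.619]
ft_force: [-2.4, -0.7, 7.5]
gripper_width: 0.0147
grip_force: 28.9
```

```bash
python3 l.py; python3 b.py e; python3 - <<'E'
from h import *
np.set_printoptions(precision=4,suppress=True)
for cam in ["side","scene"]:
    p,d=snap(cam);Q=pts(cam,d,d>0);H=cv2.cvtColor(p,cv2.COLOR_RGB2HSV)[d>0]
    y=np.radians(2.7);seat=np.array([.588,-.053,.0]); L=(Q-seat)@np.array([[np.cos(y),-np.sin(y),0],[np.sin(y),np.cos(y),0],[0,0,1]])
    q=L[box(L,(-.1,-.16,.04),(.1,-.08,.2))&(H[:,1]>150)&((H[:,0]<8)|(H[:,0]>172))]
    for lo in np.arange(.05,.19,.02):
        a=q[(q[:,2]>lo)&(q[:,2]<lo+.02)]
        if len(a)>5: print(cam,round(lo,2),len(a),a.mean(0),a[:,0].min(),a[:,0].max())
E
```

```text
18.0 [ 0.595  -0.2017  0.1509] F [-2.3513 -0.6541  7.5248] w 0.014675996210094331 q [ 0.1753  0.807   0.1453  1.6406 -0.1639  0.7096  0.4491] rot/8 [-0.019  -0.0218 -0.0045]
top tcp [ 0.5949 -0.2018  0.1513] to grip /.05 [-2.1996 -0.1057 -2.192 ]
yellow stand frame 378 [[-0.0407 -0.0448  0.1094]
 [-0.0303  0.0045  0.1277]
 [-0.0228  0.0504  0.1425]]
green c [-0.01    0.0042  0.0668] n [ 0.9344 -0.01    0.3561] tilt 20.862504150392162 x on ledge z0: 0.01544187270377151 y [-0.0416  0.045 ]
side 0.05 51 [-0.0001 -0.1191  0.0608] -0.012919317639397054 0.012232989880366283
side 0.07 41 [-0.0006 -0.1164  0.0767] -0.01274266700136597 0.010392620495156088
side 0.09 22 [ 0.0002 -0.1161  0.0994] -0.004063886642488448 0.004299430603202161
side 0.17 8 [ 0.0032 -0.116   0.1766] -0.0009653876655779808 0.007428856958583959
scene 0.05 22 [ 0.0123 -0.1051  0.0634] -0.004477909495310527 0.01811574504622267
scene 0.07 21 [ 0.007  -0.1055  0.0779] -0.003701030757420982 0.012374700538096809
scene 0.09 10 [ 0.0052 -0.1059  0.1001] 0.0015307294477277299 0.010567231124693186
scene 0.11 10 [ 0.0065 -0.1056  0.1205] 0.0027789665633124417 0.010561794713022968
scene 0.13 12 [ 0.0062 -0.1049  0.1409] -0.0012530314381412283 0.010262813615382884
scene 0.15 13 [ 0.0058 -0.1052  0.1598] -0.004978873914023895 0.011935769402311714
scene 0.17 17 [ 0.0069 -0.1072  0.1755] -0.0016999308023084626 0.014209817129345374
```

View pics/e.png

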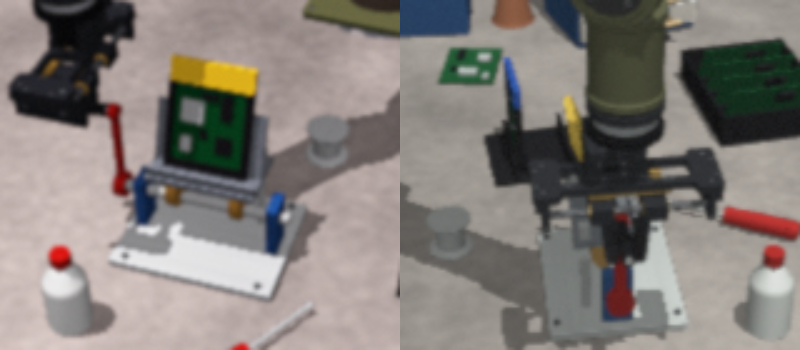

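Scene shows the red arm standing straight up and still held. Its x stays constant along its height to within about 3 mm, the cradle has risen about 18 mm, and the board still leans at about 20°.

```bash
python3 -c "
from rig import r; print(r.sign_off())"
```

```text
the job is handed in; nothing more can be done
None
```

The yellow-railed board is leaning in the middle of the cradle, and I handed the job in at about 18 s with the arm still holding the lever straight up; no verdict came back.

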